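# Set the coffee jug to keep warm

## Task

The jug of coffee was put down off centre on the warming plate: push it along the plate with the fingers, without lifting or tipping it, until its whole foot stands inside the light ring. Only then stroke the knurled heat wheel at the front of the warmer round with a fingertip until it clicks into its orange mark. Leave the mug, the sugar bowl, the glass cup and the spoon where they are.

Things in the scene. Friction and masses are not known exactly. Their poses are not given: they have to be found in the camera images.
- warmer: coffee warming plate: low cream case 250 (its x) x 230 (its y) x 58 mm high with a black glass top, fixed to the worktop. Origin: centre of its underside. Its x axis points from its front (edge with the heat wheel, towards the robot) to its back, y to its left, z up. The top is flat but for the heat wheel and its cheeks.
- plate_centre (a point): centre of the heating plate, on the warmer's top (58 mm above the worktop), 35 mm behind the warmer's origin: the middle of the light ring, 133 mm across inside. Axes as the warmer's.
- wheel_top (a point): topmost point of the heat wheel's rim, 67 mm above the worktop; fixed, axes as the warmer's. Dark knurled thumbwheel, 56 mm diameter, 16 mm wide along the warmer's x, sunk in the warmer near its front edge (100 mm in front, 35 mm right of its origin). It turns about a level axle along the warmer's x. The rim stands 9 mm above the warmer's top. Stroke it here, from above.
- pointer (a point): white pointer line on the black cheek in front of the wheel, 12.5 mm in front of the wheel's middle, level with its top centre. There is a cheek before and one behind the wheel (6 mm thick, 50 mm long, 4.5 mm high), so only the upper 4.5 mm of the rim is free. The coloured mark across the rim that lies between the two pointer lines is the setting; marks are 40 degrees apart.
- heat_wheel (a joint): turn of the wheel, rad. It clicks at 0 (white mark on top, off), 0.698 (yellow), 1.396 (orange, keep warm), 2.094 (red) and snaps to the nearest; starts at white or yellow. It grows as the top is stroked to the warmer's right (-y): 19.5 mm of level stroke a click (28 mm a rad). A click takes about 1.3 N along the rim: press down with 4 to 8 N; friction about 0.6.
- coffee_jug: round glass coffee jug, black lid and handle, 133 mm high, 0.3 to 0.6 kg, loose, upright on the warmer's top (friction about 0.6). Body 122 mm across (widest low down), foot 104 mm. Origin: in the plane of the foot, 14 mm from jug_foot along own -x; z up. The handle is at own x -46 to -75, y -28 to -51 mm, 31 to 122 mm up; at the start it points to the warmer's right (20 degrees forward to 60 back of it).
- jug_foot (a point): middle of the jug's round foot, on the axis of its round body.
- mug_teal: teal mug, 68 mm across, 73 mm high, on the worktop left of the warmer; origin at the underside. Leave it alone.
- sugar_bowl: silver-grey sugar bowl, 68 mm across, 70 mm high, on the worktop right of the warmer; origin at its underside's centre. Leave it alone.
- glass_cup_1: small clear glass cup with handle, 45 x 77 x 51 mm, on the worktop right of the warmer, in front of the sugar bowl; origin at the underside. Leave it alone.
- tea_spoon: steel teaspoon, 130 mm long, lying on the worktop left of the warmer, in front of the mug; origin at its middle. Leave it alone.
There are look-alikes about, which are no part of the job. What is shaped like the coffee_jug but blue or brown is not meant.

How it is judged (in metres and radians):
On the way, in this order (a step that is already met when the one before it is completed fails the run):
1. the jug stands upright with its whole foot inside the light ring (horizontal distance between jug_foot and plate_centre below 0.0155 m and angle between coffee_jug's own z axis and vertical below 0.05 rad), for 0.2 s.
2. then the heat wheel has clicked into its orange mark, the jug still in the ring (all of step 1 and value of joint heat_wheel between 1.246 and 1.546 rad), for 0.2 s.
At the end, for the whole second after the job is handed in: The jug stands at rest and upright (within 0.05 rad) on the warmer's top with the middle of its foot within 15.5 mm of the plate's centre, and the heat wheel rests in its orange click (1.396 rad, within 0.15) (all of step 2 and velocity of joint heat_wheel between -0.1 and 0.1 rad/s and z of coffee_jug in the frame of warmer between 0.052 and 0.064 m and linear speed of coffee_jug below 0.01 m/s); the robot touches nothing.
It fails at once if the heat is turned up beyond yellow while the jug stands outside the ring (value of joint heat_wheel above 0.95 rad and horizontal distance between jug_foot and plate_centre above 0.02 m).
It fails at once if the jug is lifted off the warmer (by more than 10 mm), or slides off it (z of coffee_jug in the frame of warmer above 0.068 m or z of coffee_jug in the frame of warmer below 0.045 m).
It fails at once if the jug is tipped by more than 0.25 rad (angle between coffee_jug's own z axis and vertical above 0.25 rad).
It fails at once if the mug, the sugar bowl, the glass cup or the spoon is moved by more than 15 mm (distance of any of mug_teal, sugar_bowl, glass_cup_1, tea_spoon from where it was at the start of the episode above 0.015 m).
It also fails if it takes over 51 s, if anything falls off the work surface, if the arm or the gripper's body presses on something with over 40 N, if the wrist force passes 120 N, or if a joint passes its speed limit or range.

## Robot

A 7-joint arm with a two-finger parallel gripper is mounted at the origin on a cart in front of the work surface, level with it; the furniture and walls round the work are solid. World frame = base frame: x ahead of the robot, y to its left, z up, the work surface at z = 0. Lengths are in mm, angles in rad, forces in N, time in s.
With the tool pointing down it reaches from about 400 to 875 mm from the base axis. Payload 19.3 kg.
Tool frame: the origin (TCP) lies at the very end of the fingers, on their centre line; the grasp point (between the pads) lies 19 mm behind it (grip_point_offset is the z of the grasp point in the tool frame, in mm); z points along the fingers, y is the line along which they close (so a half turn about z gives the same grasp; the last joint's range is limited). The gripper opens to 85 mm and grips with 20 to 120 N. Pads are 22 mm wide; open, the fingers measure 114 mm over their backs; the gripper's body (76 mm by 85 mm) begins 54 mm behind the grasp point. The pads swing forward as they close: fully open they stand 13 mm farther back than shut.
Start: joints at [1.055, 0.521, -0.036, 1.599, 0.021, 1.021, -0.113], TCP at [269.46, -563.92, 231.291] pointing down, gripper open.
Joint ranges: [-2.91, 2.91], [-0.3, 2.13], [-1.5, 1.42], [0.17, 2.43], [-1.26, 4.41], [0.16, 1.93], [-2.52, 2.52]. Speed limits (rad/s): [1.89, 1.89, 2.39, 2.39, 3.01, 3.01, 3.01].

## Interface

Orientations are given as a 3x3 rotation matrix whose columns are the frame's x, y, z axes.
In Python, from workcell import movep, movel, goto_joints, open_gripper, clamp, wait, inverse_kinematics, read_state, camera, PlanningError, finish_job, grip_point_offset gives the robot as it stands. Calls block until the motion is done:
- movep(position, orientation): joint-space move of the TCP to a pose.
- movel(position, frame=None, max_speed=150, guard=None): straight line of the TCP; frame=None keeps the orientation; max_speed is the mean speed in mm/s. With guard (N) it stops when the force on the tool has changed by that much, and returns True; else False.
- goto_joints(angles): joint-space move.
- open_gripper() and clamp(): open the fingers fully, or close them until they stop; the grip force is fixed at half the most.
- wait(seconds).
- inverse_kinematics(position, orientation): joint angles nearest the present ones, or None.
- read_state(): the state.
- camera(name): name is "scene" or "top" or "wrist"; returns a dict with "image" (480x640x3 uint8, blue, green, red), "range_z" (480x640 float32, mm along the optical axis (not along the pixel's ray), 0 where there is no reading), "fx", "fy", "cx", "cy" (pixels), "cam_to_world" (4x4, takes a point from camera to world coordinates). Camera axes: x right, y up, looking along -z (the intrinsics and any distortion apply to the point x, -y, -z); pixel columns grow to the right and rows downward; lengths in mm; the calibration is good to about 2 mm. A picture is of the moment at which its call begins.
A pose or a line that the arm cannot do raises PlanningError and nothing moves.
- finish_job(): hands the job in; it is judged then, once.
The state is a dict: "time": time; "qpos": joint angles; "qvel": joint speeds; "joint_efforts": joint torques, N m; "eef_pos": TCP position; "tool_rot": TCP orientation; "ft_force": force on the tool from outside, world axes, zero at the start; "torque": the same for the moment, N m; "finger_gap": finger opening in mm; "gripper_force": force on a finger pad.
Only numpy, scipy, OpenCV 4.12 (cv2) and the standard library are available. Lean on these libraries where they do the work, as an engineer would, in place of code of your own. Each camera call takes 0.05 s, during which the arm holds its last target. There are 200 camera calls.

## Working session

There is one attempt and no reset: what is moved stays moved. The work goes in short steps, each a Python script; the robot and the scene stay as the last script left them, time stands still between calls to the robot, and variables do not carry over. Pictures are saved under pics/ and viewed, at most 10 in all, crops included, and the job is handed in when it is done.

```bash
mkdir -p pics; cat > h.py <<'E'
import numpy as np, cv2
from workcell import *
def w(c,u,v,z=None):
    """pixel to world; by range or by plane z"""
    d=np.array([(u-c["cx"])/c["fx"],-(v-c["cy"])/c["fy"],-1.0]);T=np.array(c["cam_to_world"])
    if z is None: return (T@np.r_[d*c["range_z"][int(v),int(u)],1])[:3]
    r=T[:3,:3]@d; return T[:3,3]+r*(z-T[2,3])/r[2]
def px(c,p):
    T=np.array(c["cam_to_world"]);q=T[:3,:3].T@(np.array(p)-T[:3,3])
    return c["cx"]-c["fx"]*q[0]/q[2], c["cy"]+c["fy"]*q[1]/q[2]
def cloud(c):
    v,u=np.mgrid[:480,:640];r=c["range_z"]
    P=np.stack([(u-c["cx"])/c["fx"]*r,-(v-c["cy"])/c["fy"]*r,-r],-1);T=np.array(c["cam_to_world"])
    return P@T[:3,:3].T+T[:3,3]
E
python3 - <<'E'
from h import *
import pickle
for n in("top","scene"):
    c=camera(n);cv2.imwrite(f"pics/{n}0.png",c["image"]);pickle.dump(c,open(n+"0.pkl","wb"));print(n,{k:c[k] for k in c if k not in("image","range_z")})
print(read_state())
E
```

```text
top {'fx': 516.7883544102442, 'fy': 516.7883544102442, 'cx': 327.616234325229, 'cy': 237.96473273732894, 'cam_to_world': array([[ 1.24943042e-02,  9.96308323e-01, -8.49330180e-02,
         4.32590228e+02],
       [-9.99885378e-01,  1.17222984e-02, -9.58224046e-03,
         1.96283797e+02],
       [-8.55125575e-03,  8.50430062e-02,  9.96340586e-01,
         1.29134183e+03],
       [ 0.00000000e+00,  0.00000000e+00,  0.00000000e+00,
         1.00000000e+00]])}
scene {'fx': 622.9070230461009, 'fy': 622.9070230461009, 'cx': 313.5033376282933, 'cy': 241.44885819255796, 'cam_to_world': array([[ 5.48871319e-01,  3.74167909e-01, -7.47488228e-01,
        -7.69328514e+02],
       [-8.35547534e-01,  2.71796465e-01, -4.77479843e-01,
        -6.21652592e+02],
       [ 2.45070235e-02,  8.86636936e-01,  4.61816358e-01,
         8.89785138e+02],
       [ 0.00000000e+00,  0.00000000e+00,  0.00000000e+00,
         1.00000000e+00]])}
{'time': 0.1, 'qpos': array([ 1.05481035,  0.52196671, -0.03630267,  1.59991751,  0.021188  ,
        1.02108841, -0.11281412]), 'qvel': array([ 0.0015101 , -0.00021543, -0.00024101, -0.00315638, -0.00045857,
        0.00204036,  0.0010161 ]), 'joint_efforts': array([ 2.50128869e-03, -9.28496075e+01,  1.98353738e+00, -3.70537090e+01,
        1.80672412e-02,  5.22325587e-03,  1.43782859e-04]), 'eef_pos': array([ 269.31827924, -563.68316538,  230.78788099]), 'tool_rot': array([[ 9.02295085e-01,  4.31118705e-01, -4.91574417e-04],
       [ 4.31118980e-01, -9.02294672e-01,  8.65643470e-04],
       [-7.03498854e-05, -9.92992909e-04, -9.99999505e-01]]), 'ft_force': array([ 0.06765078, -0.34153181,  0.46509468]), 'torque': array([ 0.00625793,  0.07333292, -0.04564095]), 'gripper_force': 0.0, 'finger_gap': 85.04366081330508}
```

View pics/top0.png

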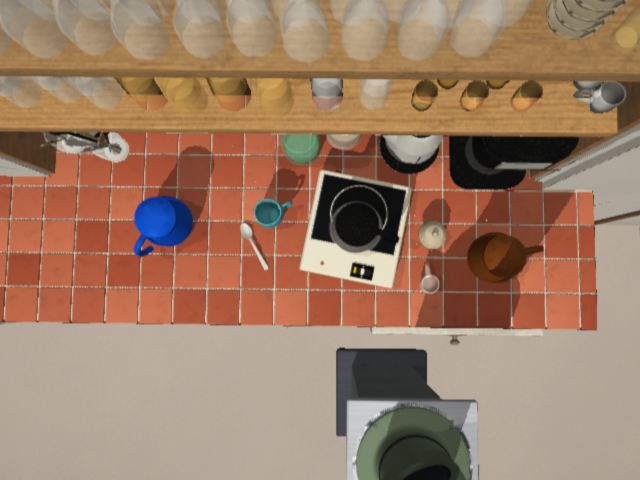

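View pics/scene0.png

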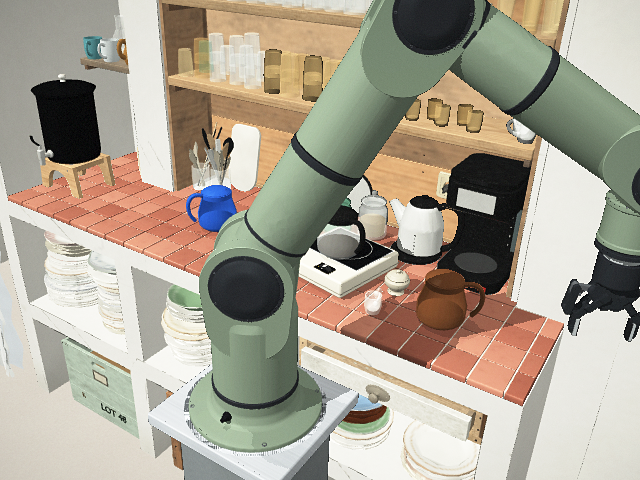

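The top view shows three jugs: blue at (163,222), brown at (498,257), and the clear glass one with the black lid on the warmer at (355,225). The warmer jug is the one meant. The wheel is at about (361,271), the mug at (268,213), the spoon at (255,247), the bowl at (431,235) and the cup at (430,282). Next is a close crop.

```bash
python3 - <<'E'
from h import *
import pickle
c=pickle.load(open("top0.pkl","rb"))
im=c["image"][160:300,290:450];cv2.imwrite("pics/crop1.png",cv2.resize(im,None,fx=4.2,fy=4.2,interpolation=cv2.INTER_CUBIC))
P=cloud(c);u0,v0=290,160
# cream/black top by height
m=(P[...,2]>50)&(P[...,2]<66)&(P[...,0]>350)&(P[...,0]<900)&(abs(P[...,1]-150)<200)
m=cv2.morphologyEx(m.astype(np.uint8),cv2.MORPH_CLOSE,np.ones((25,25)))
n,l,s,ce=cv2.connectedComponentsWithStats(m);i=1+s[1:,4].argmax()
ct=max(cv2.findContours((l==i).astype(np.uint8),0,2)[0],key=len)
r=cv2.minAreaRect(np.array([w(c,u,v,58)[:2] for u,v in ct[:,0]],np.float32));print(r,cv2.boxPoints(r))
# heights on jug
for zlo,zhi in((70,100),(100,125),(125,140)):
    q=P[(P[...,2]>zlo)&(P[...,2]<zhi)&(m>0)]; print(zlo,len(q),q.min(0) if len(q) else 0,q.max(0) if len(q) else 0)
q=P[(P[...,2]>150)&(P[...,2]<230)&(m>0)];print(len(q),q.min(0),q.max(0))
for n,(u,v) in dict(mug=(268,213),bowl=(431,235),cup=(430,282),sp=(255,247),coffee=(480,160),kettle=(410,150),jar=(344,135),green=(300,148),shelf=(350,125),shelf2=(350,90),up=(350,60)).items(): print(n,w(c,u,v).round())
E
```

```text
((612.7657470703125, 139.33059692382812), (418.6303405761719, 359.17950439453125), 83.24044799804688) [[409.78732  -47.391342]
 [766.47015  -89.66783 ]
 [815.74414  326.05255 ]
 [459.06134  368.32904 ]]
70 229 [457.09752708 -45.2531968   70.00812517] [775.64600252 345.15138443  99.78385352]
100 159 [499.40638385  61.40543391 103.74268046] [620.14405959 204.90381832 124.96354869]
125 19 [503.22536016  58.36345211 125.14889167] [613.6411008  200.20125307 137.94283851]
166 [523.93274901  52.51690284 155.3580357 ] [607.27794672 161.43594569 187.31077417]
mug [603. 359.   7.]
bowl [547. -38.  63.]
cup [436. -45.  10.]
sp [517. 389.   9.]
coffee [ 687. -105.  243.]
kettle [740.  19. 112.]
jar [777. 172. 101.]
green [743. 275. 110.]
shelf [706. 168. 410.]
shelf2 [768. 169. 412.]
up [710. 177. 665.]
```

View pics/crop1.png

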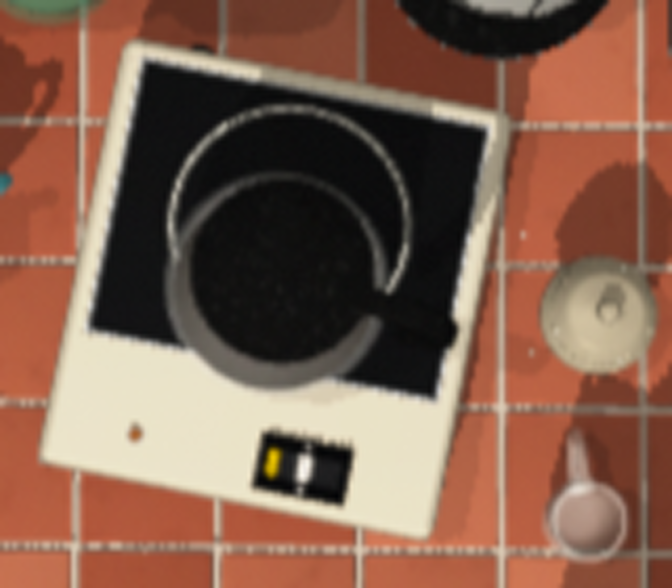

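The crop confirms it. The jug's black lid is centred at crop (285,270), with the body outline at about (277,278) and the handle to the right at (455,335). The light ring is centred at about (291,224), so the jug sits in front of it. The white mark lies between the pointers at (303,467), so the wheel is off and needs two clicks.

```bash
python3 - <<'E'
from h import *
import pickle
c=pickle.load(open("top0.pkl","rb"))
f=lambda u,v,z:w(c,290+(u+.5)/4.2-.5,160+(v+.5)/4.2-.5,z)[:2]
BL,BR,FR,FL=[f(*p,58) for p in((130,42),(508,118),(430,537),(42,462))]
o=(BL+BR+FR+FL)/4;x=(BL+BR-FL-FR);x/=np.linalg.norm(x);y=np.array([-x[1],x[0]])
print("o",o,"yaw",np.arctan2(x[1],x[0]),[np.linalg.norm(a-b) for a,b in((BL,BR),(FL,FR),(BL,FL),(BR,FR))])
print("plate",o+35*x,"ring px",f(291,224,58),"wheel",o-100*x-35*y,"px",f(303,467,67))
print("jug lid",f(285,270,185),"body",f(277,278,90),"handle tip",f(455,335,165))
J=f(277,278,90);d=o+35*x-J;print("push",d,np.linalg.norm(d),"warmer",d@x,d@y)
yaw=np.arctan2(d[1],d[0])
for t in(0,20,30,40,50,60):
  for flip in(1,-1):
    k=np.radians(t);z=np.array([np.cos(yaw)*np.sin(k),np.sin(yaw)*np.sin(k),-np.cos(k)]);yy=flip*np.array([-np.sin(yaw),np.cos(yaw),0])
    R=np.c_[np.cross(yy,z),yy,z]
    u=np.r_[np.cos(yaw),np.sin(yaw),0]
    print(t,flip,[None if (q:=inverse_kinematics(np.r_[J,78]+s*u,R)) is None else q.round(2) for s in(-120,-60,-15)])
E
```

```text
o [562.05914425 141.17121239] yaw -0.1862407769177958 [np.float64(221.72148373344558), np.float64(223.6076441997064), np.float64(246.94932865879866), np.float64(244.16932786168638)]
plate [596.45389826 134.69040252] ring px [598.95496203 133.68427442] wheel [457.30760864 125.293058  ] px [459.99817395 126.37863725]
jug lid [558.02965963 143.02913908] body [564.27218267 142.87093921] handle tip [527.30822995  53.4370197 ]
push [32.18171559 -8.18053669] 33.205180300297776 warmer 33.1399626919688 -2.080113350324853
0 1 [array([-0.05,  0.6 , -0.58,  2.07,  0.55,  0.63,  0.31]), array([ 0.13,  0.71, -0.76,  1.94,  0.7 ,  0.78,  0.29]), array([ 0.16,  0.75, -0.76,  1.84,  0.69,  0.83,  0.37])]
0 -1 [array([-0.34,  0.54, -0.19,  2.09,  0.2 ,  0.53, -2.5 ]), array([-0.29,  0.6 , -0.17,  1.96,  0.17,  0.59, -2.39]), array([-0.26,  0.64, -0.15,  1.86,  0.14,  0.65, -2.31])]
20 1 [array([-0.26,  0.54, -0.53,  2.29,  1.34,  0.56, -0.61]), array([-0.6 ,  0.54,  0.03,  2.21,  1.02,  0.28, -0.22]), array([-0.46,  0.57, -0.06,  2.12,  0.96,  0.33, -0.08])]
20 -1 [array([ 0.13,  0.73, -1.07,  2.28,  
[... 361 characters left out ...]
1.81,  0.38,  1.89]), array([-0.93,  0.61,  0.35,  2.32,  1.94,  0.23,  1.87]), array([-0.84,  0.63,  0.34,  2.24,  1.87,  0.19,  2.03])]
40 1 [None, array([-1.1 ,  0.71,  0.43,  2.41,  2.29,  0.43, -1.77]), array([-0.69,  0.65,  0.02,  2.32,  2.03,  0.59, -1.33])]
40 -1 [None, array([-0.74,  0.63, -0.04,  2.39,  1.98,  0.66,  1.76]), array([-0.64,  0.64, -0.04,  2.32,  2.01,  0.62,  1.84])]
50 1 [None, None, array([-1.08,  0.83,  0.42,  2.4 ,  2.34,  0.65, -1.88])]
50 -1 [None, None, array([-0.4 ,  0.77, -0.45,  2.36,  2.03,  1.11,  1.82])]
60 1 [None, None, array([-0.47,  0.9 , -0.45,  2.4 ,  2.08,  1.4 , -1.48])]
60 -1 [None, None, array([-0.47,  0.9 , -0.45,  2.4 ,  2.08,  1.4 ,  1.66])]
```

```bash
cat >> h.py <<'E'
def tilt(yaw,t,flip=1):
    k=np.radians(t);z=np.array([np.cos(yaw)*np.sin(k),np.sin(yaw)*np.sin(k),-np.cos(k)]);yy=flip*np.array([-np.sin(yaw),np.cos(yaw),0])
    return np.c_[np.cross(yy,z),yy,z]
J=np.array([562.,143]);C=np.array([597.5,134.2])
E
python3 - <<'E'
from h import *
import pickle
d=C-J;yaw=np.arctan2(d[1],d[0]);u=np.r_[d/np.linalg.norm(d),0];R=tilt(yaw,30)
movep(np.r_[J,250]-u*110,R);clamp()
s=read_state();print(s["time"],s["eef_pos"],s["finger_gap"],s["ft_force"],s["qpos"])
c=camera("wrist");cv2.imwrite("pics/wrist1.png",c["image"]);pickle.dump(c,open("wrist1.pkl","wb"))
print(px(c,np.r_[C,58]),px(c,np.r_[J,58]),px(c,np.r_[J,190]))
E
```

```text
3.5417 [455.23228131 169.48689292 250.02505863] -0.3334902080414361 [0.05347936 0.44167983 0.05240359] [ 0.22116052  0.29291477 -1.15027659  2.22269195  1.06614884  0.87106469
 -0.31040233]
(np.float64(322.07755741894704), np.float64(230.30997712617554)) (np.float64(322.1763432666009), np.float64(206.15653892511668)) (np.float64(322.4249132519025), np.float64(316.5495771195978))
```

View pics/wrist1.png

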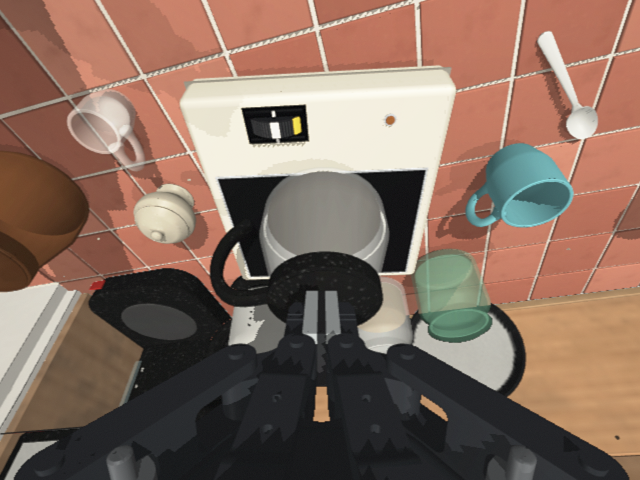

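The wrist view is upside down, with the front of the warmer at the top. The jug body spans columns 260–390 with its near edge at v≈172, the lid is at (325,285), the handle is on the left at (235,265), and the wheel is at (277,125) showing white. The jug is well centred on the push line. I'll check the near-edge distance, then push.

```bash
python3 - <<'E'
from h import *
import pickle
c=pickle.load(open("wrist1.pkl","rb"))
d=C-J;u=d/np.linalg.norm(d);a=np.linspace(0,6.28,200)
for s in(-15,-8,0,8):
    o=[]
    for r,z in((52,58),(61,78),(61,90),(48,185)):
        p=np.array([px(c,[J[0]+s*u[0]+r*np.cos(t),J[1]+s*u[1]+r*np.sin(t),z]) for t in a]);o.append([p[:,0].min(),p[:,0].max(),p[:,1].min(),p[:,1].max()])
    print(s,np.round(o).tolist())
# wheel refinement
for q in((277,126),(321,71)):print(w(c,*q,67),w(c,*q,58))
P=cloud(c)
for v in range(165,260,10):print(v,P[v,323].round(0))
E
```

```text
-15 [[271.0, 373.0, 151.0, 231.0], [260.0, 385.0, 155.0, 249.0], [258.0, 386.0, 164.0, 257.0], [260.0, 385.0, 262.0, 331.0]]
-8 [[272.0, 373.0, 158.0, 235.0], [261.0, 384.0, 162.0, 253.0], [259.0, 385.0, 171.0, 261.0], [262.0, 383.0, 269.0, 335.0]]
0 [[273.0, 372.0, 165.0, 240.0], [262.0, 383.0, 170.0, 258.0], [260.0, 384.0, 178.0, 266.0], [263.0, 382.0, 276.0, 339.0]]
8 [[273.0, 371.0, 172.0, 244.0], [263.0, 382.0, 177.0, 262.0], [261.0, 383.0, 186.0, 270.0], [264.0, 381.0, 282.0, 343.0]]
[458.41286052 129.55683041  67.        ] [463.03718517 127.13723563  58.        ]
[424.12876648 175.81876798  67.        ] [427.60150635 174.95308748  58.        ]
165 [511. 156.  59.]
175 [502. 158.  86.]
185 [501. 159. 102.]
195 [502. 158. 113.]
205 [505. 157. 122.]
215 [508. 157. 131.]
225 [510. 156. 140.]
235 [513. 155. 148.]
245 [516. 155. 156.]
255 [515. 155. 166.]
```

```bash
sed -i 's/^J=.*/J=np.array([560.7,144.5]);C=np.array([597.5,134.2])/' h.py
python3 - <<'E'
from h import *
import pickle
d=C-J;yaw=np.arctan2(d[1],d[0]);u=np.r_[d/np.linalg.norm(d),0];R=tilt(yaw,30)
movel(np.r_[J,115]-u*105,R,150);movel(np.r_[J,86]-u*100,R,80)
f0=read_state()["ft_force"]
print(movel(np.r_[J,86]-u*62,R,30,guard=1.5)); s=read_state();print("contact",s["time"],(s["eef_pos"][:2]-J)@u[:2],s["ft_force"]-f0)
movel(np.r_[C,86]-u*75,R,40);s=read_state();print(s["time"],s["eef_pos"],s["ft_force"]-f0)
c=camera("wrist");cv2.imwrite("pics/wrist2.png",c["image"]);pickle.dump(c,open("wrist2.pkl","wb"))
c=camera("top");cv2.imwrite("pics/top2.png",c["image"][100:340,200:520])
a=np.linspace(0,6.28,200)
E
```

```text
True
contact 6.15 -67.48506832877368 [-0.98231152 -0.64149633 -0.18631516]
7.075 [525.34691699 154.33446409  86.09809978] [-0.09023812  0.19956478 -0.44268218]
```

View pics/wrist2.png

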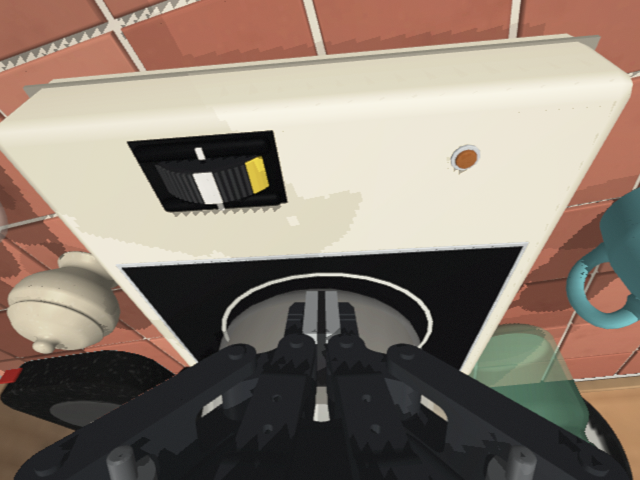

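The view shows the ring's front arc passing (327,275), with its sides at about (223,325) and (432,325). The jug is behind it and the fingers are on its front. I'll locate the plate centre from these ring points, finish the push, back off and check.

```bash
python3 - <<'E'
from h import *
import pickle
from scipy.optimize import least_squares
c=pickle.load(open("wrist2.pkl","rb"))
g=c["image"].min(2).astype(int);pts=[]
for u in range(228,430,6):
    v=255+np.argmax(g[255:325,u])
    if g[v,u]>140: pts.append(w(c,u,v,58)[:2])
pts=np.array(pts);print(len(pts))
r=least_squares(lambda p:np.hypot(*(pts-p[:2]).T)-68,[597,134],loss="soft_l1");print("ring centre",r.x,np.abs(r.fun).mean())
for q in((208,188),(200,154)):print("wheel",w(c,*q,67))
Cn=r.x if np.hypot(*(r.x-C))<8 else C; Cn=(Cn+C)/2
d=C-J;yaw=np.arctan2(d[1],d[0]);u=np.r_[d/np.linalg.norm(d),0];R=tilt(yaw,30)
e=np.r_[Cn,86]-u*68;print(Cn,e)
movel(e,R,40);wait(.2);movel(e-u*35,R,100);movel(np.r_[Cn,0]-u*120+[0,0,230],R,200)
c=camera("wrist");cv2.imwrite("pics/wrist3.png",c["image"]);pickle.dump(c,open("wrist3.pkl","wb"));print(read_state()["time"])
E
```

```text
34
ring centre [582.26301222 118.5638623 ] 5.727818600190723
wheel [461.44651985 126.66278912  67.        ]
wheel [447.25613755 131.45595295  67.        ]
[597.5 134.2] [532.01659891 152.52823454  86.        ]
9.125
```

View pics/wrist3.png

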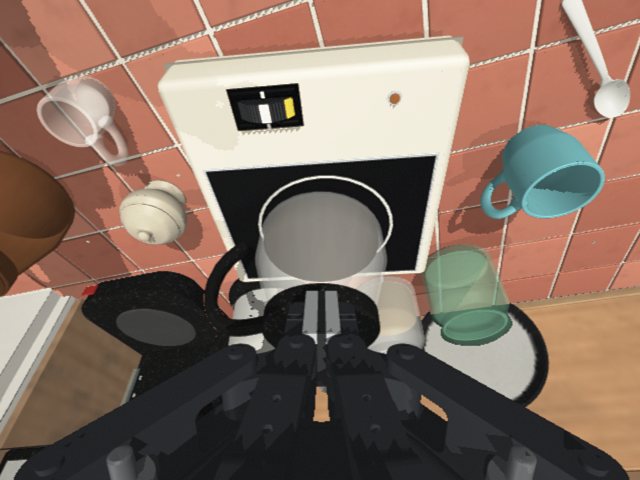

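The jug body spans columns 257–388 with its near edge at v≈192. The ring's front arc is at (326,178), left at (262,215), right at (391,220). That looks nearly centred, so I'll quantify it.

```bash
python3 - <<'E'
from h import *
import pickle
from scipy.optimize import least_squares
c=pickle.load(open("wrist3.pkl","rb"))
g=c["image"].min(2).astype(int);pts=[]
for u in range(272,386,5):
    lo,hi=172,205; k=g[lo:hi,u]; v=lo+next((i for i in range(len(k)) if k[i]>150),0)
    pts.append((u,v))
p=np.array([w(c,*q,58)[:2] for q in pts if q[1]>172])
r=least_squares(lambda x:np.hypot(*(p-x[:2]).T)-x[2],[597,134,67],loss="soft_l1");print("ring",r.x,abs(r.fun).mean(),len(p))
r=least_squares(lambda x:np.hypot(*(p-x[:2]).T)-68,[597,134],loss="soft_l1");print("ring r68",r.x,abs(r.fun).mean())
P=cloud(c)[150:290,245:400].reshape(-1,3)
for z in(80,90,100,110):
    q=P[(abs(P[:,2]-z)<5)&(np.hypot(*(P[:,:2]-C).T)<66)&(P[:,0]<590)]
    s=least_squares(lambda x:np.hypot(*(q[:,:2]-x[:2]).T)-x[2],[597,134,61],loss="soft_l1");s2=least_squares(lambda x:np.hypot(*(q[:,:2]-x[:2]).T)-61,[597,134],loss="soft_l1")
    print(z,len(q),s.x.round(1),s2.x.round(1),abs(s2.fun).mean())
for q in((264,112),(262,92)):print("wheel",w(c,*q,67))
E
```

```text
ring [602.2964631  135.56216008  68.99241175] 0.2268141199774649 23
ring r68 [601.24326372 135.89709906] 0.2530335546649308
80 720 [598.  132.2  60.5] [598.5 132.1] 0.3069023303466465
90 830 [597.9 132.2  60.8] [598.1 132.1] 0.31582518317047786
100 902 [597.9 132.2  61.2] [597.7 132.3] 0.3158785480785716
110 1334 [597.6 132.3  60.4] [598.2 132.1] 0.6856497906146214
wheel [460.25751523 126.54228532  67.        ]
wheel [445.84589063 130.97750975  67.        ]
```

The jug is about 4–5 mm from the ring's middle, which is inside the limit. Next is the wheel, centred at about (460,127): closed fingers, tool vertical, stroking toward the warmer's −y.

```bash
cat >> h.py <<'E'
W=np.array([460.3,126.8]);YAW=-.186;YW=np.array([-np.sin(YAW),np.cos(YAW)]);RV=tilt(YAW,0)
def stroke(a,b,F=6.):
    """press the wheel's top with F at offset a (mm, warmer's y), drag level to b, lift"""
    q=lambda o,z:np.r_[W+YW*o,z]
    movel(q(a,76),RV,120);wait(.15);f0=read_state()["ft_force"]
    hit=movel(q(a,60),RV,15,guard=2);s=read_state();z=s["eef_pos"][2];print("hit",hit,z,(s["ft_force"]-f0).round(1))
    if not hit: movel(q(a,90),RV);return
    for _ in range(8):
        f=(read_state()["ft_force"]-f0)[2]
        if f>F-1.5: break
        z-=.3;movel(q(a,z),RV,10);wait(.05)
    print("press",z,(read_state()["ft_force"]-f0).round(1))
    for o in np.linspace(a,b,5)[1:]:
        movel(q(o,z),RV,30);f=read_state()["ft_force"]-f0;print(round(o,1),f.round(1))
        z+=np.clip((f[2]-F)*.05,-.6,.6)
    movel(q(b,85),RV,100)
E
python3 - <<'E'
from h import *
movep(np.r_[W+YW*8,130],RV)
stroke(8,-14)
movel(np.r_[W-YW*10,170],RV,200)
c=camera("wrist");cv2.imwrite("pics/wrist4.png",c["image"]);print(read_state()["time"],px(c,np.r_[W,67]))
E
```

```text
hit True 66.84480224992943 [ 0.6 -0.8  8.9]
press 66.84480224992943 [ 0.6 -0.8  8.9]
2.5 [-1.3  0.3  7.5]
-3.0 [-1.5 -1.1  8.2]
-8.5 [0.4 0.1 0.1]
-14.0 [ 1.1 -0.5  0.5]
13.5167 (np.float64(336.99531549091955), np.float64(240.7182431262386))
```

View pics/wrist4.png

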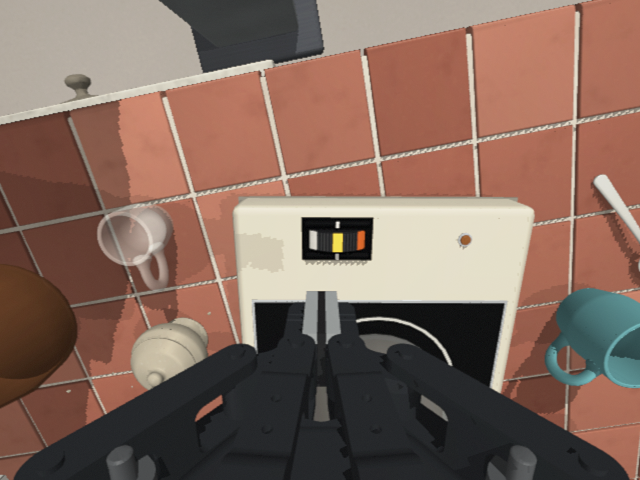

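Yellow now sits between the pointers at (337,241), with orange to its right at (362,240). I'll repeat the same stroke.

```bash
python3 - <<'E'
from h import *
movel(np.r_[W+YW*8,100],RV,200)
stroke(8,-14)
movel(np.r_[W-YW*10,170],RV,200)
c=camera("wrist");cv2.imwrite("pics/wrist5.png",c["image"][180:480,180:560]);print(read_state()["time"])
E
```

```text
hit True 66.8468204157131 [-2.3 -0.3  8.8]
press 66.8468204157131 [-2.3 -0.3  8.8]
2.5 [-2.4 -0.2  8.5]
-3.0 [-2.4 -1.   7.6]
-8.5 [ 0.3 -1.4 -0.8]
-14.0 [-1.2 -1.2  0.2]
17.475
```

View pics/wrist5.png

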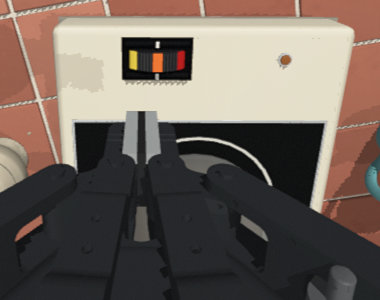

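Orange is now between the pointers at crop (157,62), the jug was not touched, and the arm is clear. Handing in.

```bash
python3 -c "
from h import *
wait(.3);print(finish_job())"
```

```text
the job is handed in; nothing more can be done
None
```

The job is handed in: the jug measured about 5 mm from the ring's centre (limit 15.5 mm), then the heat wheel was stroked to its orange click, with the arm clear at about 18 s of the 51 s; no verdict was returned.

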